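Run the specimen stage home under the magnifier

TASK

Bring the tooth on the viewer's sliding stage under the magnifier: with the fingertips press down the thumb pad in the middle of the stage to free its spring brake and, keeping it down, push the stage along its rail until it rests against the stop, the clamped block that carries the lens. Then let the pad up so that the brake holds the stage there, and draw clear; never shove the stage along with its brake on. Nothing is grasped or lifted: the tooth rides along untouched, the lens stand is not bumped, and the things lying about stay where they are.

Things in the scene. Friction and masses are not known exactly. Their poses are not given: they have to be found in the camera images.
- rail_unit: The viewer's fixed base: a grey plate 170 x 436 mm with scale marks, top at z = 15 mm, end plates up to z = 44 mm. A 40 mm wide aluminium rail (top at z = 39 mm) runs its whole length, a thin guide rod beside it on the far side. Origin at table level under the rail's middle; y runs along the rail towards the stop, x points away from the robot (plate x -45 to +125 mm).
- stage (a joint): Travel of the dark steel stage along the rail, m, 0 at the right-hand end, growing towards the stop (rail_unit +y). Brake freed, about 1 N moves it and it does not spring back; braked, it holds 10 to 13 N. It is a saddle 68 mm wide (x), 90 mm long (y), top at z = 54 mm, with a black specimen table 74 x 74 mm (top z = 50 mm) centred 85 mm to its +x side.
- stage_face (a point): Middle of the saddle's leading end face, z = 47 mm, 45 mm in +y from the stage's middle; meets stop_face. Axes as rail_unit.
- pad_top (a point): Top middle of the grey ribbed thumb pad in the saddle's middle, 38 mm (x) by 40 mm (y), z = 62 mm when up. Before and behind it along the rail stand two upright cheeks on the saddle, 44 mm wide (x), 9 mm thick, 46 mm clear between them, tops at z = 76 mm: fingertips set down between them press the pad and push against a cheek. Axes as rail_unit.
- brake_pad (a joint): How far the thumb pad is pressed down, m: about 0 when up (brake on), 0.006 at its bottom stop. Sprung: about 5.5 N takes it to 0.002, from where the brake is free, and 8 N to the bottom; let go, it rises and the brake bites again. The pad travels along with the stage.
- lens_stand: Fixed stand clamped across rail and rod, at a different place each time: aluminium block 50 mm wide, 30 mm long, top at z = 62 mm with a scribed line; black knob on its front; on the far side a post up to z = 132 mm with a round black-rimmed lens, 68 mm across (underside z = 113 mm). Origin at table level under the block's middle; axes as rail_unit.
- stop_face (a point): Middle of the face of the small rubber buffer on the stand's block, z = 47 mm, facing the stage (-y): the stop. Axes as rail_unit. The stage is home when stage_face touches it.
- lens_centre (a point): Centre of the lens, z = 120 mm, 85 mm in +x and 45 mm in -y from stop_face.
- table_centre (a point): Centre of the top of the specimen table on the stage, z = 50 mm, 85 mm in +x from the pad.
- tooth: A loose pale molar tooth about 35 x 53 x 34 mm lying on the specimen table, its origin at the centre of its underside.
- specimen_tray: Bystander: open grey card tray of bone, 76 x 100 x 22 mm, loose on the table beside the viewer (origin at the centre of the underside, like all bystanders).
- dark_molar: Bystander: dark brown fossil molar, 61 x 93 x 54 mm, loose beside the viewer.
- film_can: Bystander: black canister with a pale lid, 34 mm across, 52 mm high, loose and upright.
- vial_a: Bystander: corked glass vial, 22 mm across, 58 mm high, loose and upright.
- tweezers: Bystander: steel tweezers, 121 mm long, 9 mm high, loose.
- ring_loupe: Bystander: black ring-shaped hand lens, 44 mm across, 18 mm high, loose.
- brush: Bystander: red-handled brush, 182 mm long, 13 mm thick, loose.
Not all that is in view belongs to the job. Leave any green look-alike of the tooth alone.

How it is judged (in metres and radians):
On the way, in this order (a step that is already met when the one before it is completed fails the run):
1. the thumb pad is pressed and the brake free while the stage still stands well short of the stop (value of joint brake_pad above 0.002 m and distance between stage_face and stop_face above 0.03 m), for 0.05 s.
2. the stage is pushed up against the stop (distance between stage_face and stop_face below 0.003 m), for 0.1 s.
At the end, for the whole second after the job is handed in: The stage's leading face is within 3 mm of the stop and at rest, the thumb pad is up again (less than 0.8 mm down), and the tooth lies still on the specimen table within 22 mm of its centre and of the lens's axis (distance between stage_face and stop_face below 0.003 m and value of joint brake_pad below 0.0008 m and velocity of joint stage between -0.003 and 0.003 m/s and horizontal distance between tooth and lens_centre below 0.022 m and distance between tooth and table_centre below 0.022 m and linear speed of tooth below 0.02 m/s); the robot touches nothing.
It fails at once if the stage is shoved along (over 8 mm/s, more than 8 mm short of the stop) while its brake is on (pad less than 0.8 mm down) (value of joint brake_pad below 0.0008 m and distance between stage_face and stop_face above 0.008 m and (velocity of joint stage above 0.008 m/s or velocity of joint stage below -0.008 m/s)).
It fails at once if the robot touches the tooth, or the tooth slides, is lifted or tips from its place on the table (over 22 mm) (contact force between any of the fingers, the arm and tooth above 0.3 N or distance between tooth and table_centre above 0.022 m).
It fails at once if the robot bumps the lens stand (over 3 N) (contact force between any of the fingers, the arm and lens_stand above 3 N).
It fails at once if a bystander is moved or lifted by more than 15 mm (distance of any of specimen_tray, dark_molar, film_can, vial_a, tweezers, ring_loupe, brush from where it was at the start of the episode above 0.015 m).
It also fails if it takes over 37 s, if anything falls off the work surface, if the arm or the gripper's body presses on something with over 40 N, if the wrist force passes 120 N, or if a joint passes its speed limit or range.

ROBOT

A 6-joint arm with a two-finger parallel gripper is mounted at the origin on the work surface; the furniture and walls round the work are solid. World frame = base frame: x ahead of the robot, y to its left, z up, the work surface at z = 0. Lengths are in mm, angles in rad, forces in N, time in s.
With the tool pointing down it reaches from about 350 to 850 mm from the base axis. Payload 8.1 kg.
Tool frame: the origin (TCP) lies midway between the tips of the shut fingers; the grasp point (between the pads) lies 19 mm behind it; z points along the fingers, y is the line along which they close (so a half turn about z gives the same grasp; the last joint's range is limited). The gripper opens to 85 mm and grips with 20 to 120 N. Pads are 22 mm wide; open, the fingers measure 114 mm over their backs; the gripper's body (76 mm by 85 mm) begins 54 mm behind the grasp point. The pads swing forward as they close: fully open they stand 13 mm farther back than shut.
Start: joints at [-1.223, 0.13, 1.488, -0, 1.523, -0.085], TCP at [251.668, -544.673, 231.292] pointing down, gripper open.
Joint ranges: [-2.96, 2.96], [-0.89, 2.26], [0.02, 2.5], [-1.34, 4.48], [0, 2.73], [-2.66, 2.66]. Speed limits (rad/s): [2.39, 2.39, 2.79, 3.14, 3.14, 3.14].

INTERFACE

Orientations are given as a unit quaternion [w, x, y, z].
In Python, from plant import ctrl gives the robot as it stands.
- The arm moves only by the tool play_rows, never from a script. Its argument "commands" is a list that holds one entry, the list of rows, each a list of 5 numbers: the shift along the world's x, y, z in units of 30 mm (1.0 is 30 mm), then the turn about the world's z in units of 5 degrees (1.0 is 5 degrees), then the finger opening in mm, from 0 to 85.4. In form: [[[dx, dy, dz, yaw, fingers], ...]]. A call has 1 to 12 rows; each row shifts and turns the commanded pose from where the row before left it; what a row does not reach is not made up. A row lasts 1/8 s, in which the tool goes at most 62.5 mm and 10.7 degrees, less where a joint would pass 70% of its speed; a pose out of reach is approached as far as the arm can. A call is refused whole if a number of a shift passes 1 or a number of a turn 1, either way. A call with a gripper value outside its range is refused whole. The fingers move at their own pace and stop on an object; "squeeze" is the grip in N (left out, the last holds). Time passes only in rows, so rows that do not move let the fingers close. It gives the time, the measured TCP pose, the force, the opening and the grip force at its end, in the units of the state.
- ctrl.observe(): the state, without advancing time (a new reading comes with each control period).
- ctrl.read_camera(name): name is "side" or "top" or "wrist"; returns a dict with "img" (384x512x3 uint8, red, green, blue), "K" (3x3 intrinsics, pixels), "k1" (the pictures are not rectified: a ray, as slopes to the right and down, at radius r is drawn at 1 + k1 r^2 times it, then the intrinsics apply), "extrinsics" (4x4, takes a point from camera to world coordinates); the wrist camera has in their place "mount" (4x4, takes a point from camera to tool coordinates, whose origin is the TCP and whose axes are the flange's). Camera axes: x right, y down, z forward; pixel columns grow to the right and rows downward; lengths in mm; the calibration is good to about 2 mm. A picture is of the moment at which its call begins: read the wrist's pose just before it. There is no depth.
- ctrl.sign_off(): hands the job in; it is judged then, once.
Trained networks look in a picture, given as the dict that the camera call returned (one of the last four; its "shot" number tells which), for a name from the list of things; names that differ only in an ending like _2 or _b are one class to them, and where a whole thing is asked for, a point or a joint stands for the part that bears it (a point fixed in the world has none). Each returns a list of dicts, best first, with "confidence" (0 to 1); they miss things now and then, are a little off and sometimes report something else, mostly with a low value. They report only what shows in the picture. A call takes as long as a camera call. They do not tell look-alikes from the thing itself.
- ctrl.boxes_of(target, picture): "xyz" ([x, y, z] in mm, in world coordinates, good to about 4 mm: the middle of the surface that is visible of it).
- ctrl.regions_of(target, picture): "pixels" (384x512 bool, what is visible of it).
The state is a dict: "t": time; "q": joint angles; "qvel": joint speeds; "joint_efforts": joint torques, N m; "position": TCP position; "ee_rot": TCP orientation; "wrist_force": force on the tool from outside, world axes, zero at the start; "wrist_torque": the same for the moment, N m; "finger_gap": finger opening in mm; "gripper_force": force on a finger pad.
Only numpy, scipy, OpenCV 4.12 (cv2) and the standard library are available. Lean on these libraries where they do the work, as an engineer would, in place of code of your own. Each camera call takes 0.05 s, during which the arm holds its last target. There are 200 camera calls.

## Working session

There is one attempt and no reset: what is moved stays moved. The work goes in short steps, Python scripts to look and compute and a tool call to move; the robot and the scene stay as the last step left them, time stands still between calls to the robot, and variables do not carry over. Pictures are saved under pics/ and viewed, at most 10 in all, crops included, and the job is handed in when it is done.

Besides the shell and the picture viewer there is one more tool, called after "Call:" as name(argument=value, ...), one argument or row to a line, values as JSON. play_rows: Moves the arm, as the interface text tells. Its arguments: {"type":"object","properties":{"commands":{"type":"array","items":{"type":"array","items":{"type":"array","items":{"type":"number"}}}},"squeeze":{"type":"number"}},"required":["commands"]}

```bash
mkdir -p pics
python3 - <<'E'
from plant import ctrl
import cv2,numpy as np
for n in ("top","side"):
    p=ctrl.read_camera(n)
    cv2.imwrite(f"pics/{n}0.png",p["img"][:,:,::-1])
    print(n,p["K"].tolist(),p["k1"],np.round(p["extrinsics"],3).tolist())
    for t in ("rail_unit","stage","pad_top","stage_face","lens_stand","stop_face","lens_centre","table_centre","tooth","film_can","vial_a"):
        try: print(t,[(np.round(b["xyz"]).tolist(),round(b["confidence"],2)) for b in ctrl.boxes_of(t,p)][:3])
        except Exception as e: print(t,e)
s=ctrl.observe();print(s["t"],s["position"],s["ee_rot"],s["wrist_force"],s["finger_gap"])
E
```

```text
top [[433.6005150396921, 0.0, 243.9023685626106], [0.0, 433.6005150396921, 196.28062779148016], [0.0, 0.0, 1.0]] -0.15708188640309415 [[-0.02, -0.983, 0.184, 218.457], [-1.0, 0.021, 0.005, -117.593], [-0.009, -0.184, -0.983, 1659.924], [0.0, 0.0, 0.0, 1.0]]
rail_unit [([554.0, -57.0, 17.0], 0.65)]
stage [([556.0, -179.0, 51.0], 0.74), ([556.0, -57.0, 18.0], 0.54)]
pad_top [([556.0, -56.0, 20.0], 0.41)]
stage_face [([556.0, -175.0, 51.0], 0.62)]
lens_stand [([578.0, 105.0, 78.0], 0.56)]
stop_face [([581.0, 109.0, 79.0], 0.87), ([557.0, -174.0, 50.0], 0.15)]
lens_centre [([578.0, 105.0, 76.0], 0.92)]
table_centre [([557.0, -176.0, 51.0], 0.96)]
tooth [([346.0, -553.0, 30.0], 0.6), ([620.0, -174.0, 77.0], 0.59), ([593.0, -330.0, 6.0], 0.55)]
film_can []
vial_a [([418.0, 127.0, 55.0], 0.63)]
side [[377.4428749269452, 0.0, 253.8008164000309], [0.0, 377.4428749269452, 198.024136595057], [0.0, 0.0, 1.0]] -0.0019146641080640796 [[-0.829, -0.242, 0.504, -122.155], [-0.559, 0.327, -0.762, 811.557], [0.02, -0.913, -0.407, 617.239], [0.0, 0.0, 0.0, 1.0]]
rail_unit []
stage [([539.0, -155.0, 46.0], 0.78), ([435.0, -43.0, 4.0], 0.48)]
pad_top []
stage_face [([538.0, -160.0, 47.0], 0.88), ([551.0, 259.0, 37.0], 0.33)]
lens_stand [([574.0, 124.0, 62.0], 0.66)]
stop_face [([571.0, 120.0, 60.0], 0.87)]
lens_centre [([568.0, 121.0, 60.0], 0.69)]
table_centre [([540.0, -159.0, 48.0], 0.62)]
tooth [([414.0, 145.0, 31.0], 0.34)]
film_can [([567.0, 123.0, 59.0], 0.73), ([489.0, 228.0, 35.0], 0.58), ([528.0, -19.0, 23.0], 0.37)]
vial_a [([414.0, 148.0, 30.0], 0.64)]
1.2 [ 251.68855961 -544.6743523   231.28074969] [3.94609247e-06 9.76673585e-01 2.14729385e-01 6.42117726e-06] [-0.56095841 -0.81672058 -0.35233775] 85.25340387390625
```

```bash
python3 -c "
import cv2
a=cv2.imread('pics/top0.png');cv2.imwrite('pics/top0b.png',cv2.resize(a[100:340,80:400],None,fx=2.5,fy=2.5,interpolation=cv2.INTER_CUBIC))"
```

```text
(no output)
```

View pics/top0.png

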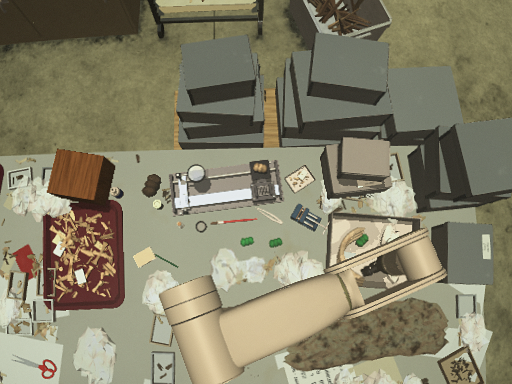

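View pics/side0.png

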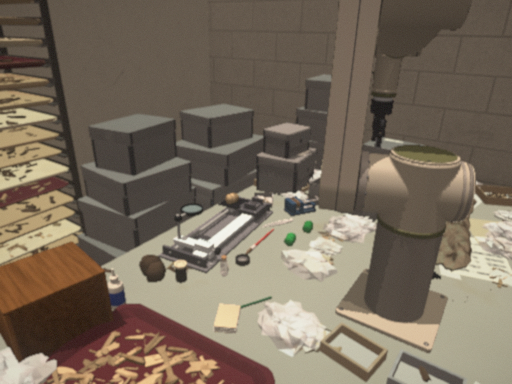

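```bash
python3 -c "
import cv2
a=cv2.imread('pics/top0.png');cv2.imwrite('pics/top0c.png',cv2.resize(a[145:225,160:320],None,fx=5,fy=5,interpolation=cv2.INTER_CUBIC))"
```

```text
(no output)
```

View pics/top0c.png

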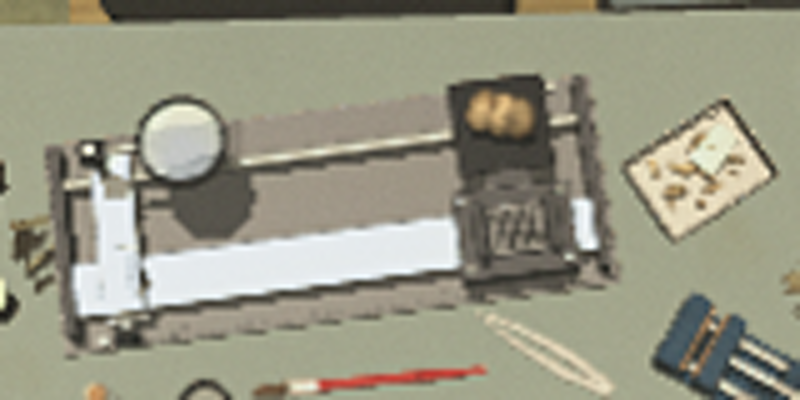

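```bash
cat > h.py <<'E'
import numpy as np,cv2
def ray(p,px,T=None):
    d=np.array([p["k1"],0,0,0,0.])
    u=cv2.undistortPoints(np.array([[px]],float),np.array(p["K"]),d)[0,0]
    T=np.array(p["extrinsics"] if T is None else T); return T[:3,3],T[:3,:3]@[u[0],u[1],1]
def onz(p,px,z,T=None):
    o,d=ray(p,px,T); return o+d*(z-o[2])/d[2]
E
python3 - <<'E'
from plant import ctrl
from h import *
p=ctrl.read_camera("top")
g=lambda x,y,z:onz(p,(160+(x+.5)/5-.5,145+(y+.5)/5-.5),z)
for n,x,y,z in [("railU1",145,258,39),("railU2",458,218,39),("railL1",150,305,39),("railL2",460,268,39),("pad",516,228,62),("tab1",447,85,50),("tab2",543,75,50),("tab3",553,168,50),("tab4",458,180,50),("lens",181,140,120),("blk1",92,170,62),("blk2",130,158,62),("blkLL",107,312,62),("blkLR",146,305,62),("pLB",48,148,44),("pRB",580,75,44),("pLF",70,352,44),("pRF",610,280,44),("tooth",500,113,70)]:
    print(n,np.round(g(x,y,z),1))
E
```

```text
railU1 [526.8 102.5  39. ]
railU2 [ 552.7 -137.    39. ]
railL1 [490.3  98.6  39. ]
railL2 [ 513.8 -137.7   39. ]
pad [ 539.3 -180.2   62. ]
tab1 [ 654.8 -130.9   50. ]
tab2 [ 661.2 -204.8   50. ]
tab3 [ 587.7 -210.2   50. ]
tab4 [ 579.9 -137.6   50. ]
lens [598.8  65.4 120. ]
blk1 [591.3 140.2  62. ]
blk2 [600.  111.2  62. ]
blkLL [481.8 128.   62. ]
blkLR [486.5  98.5  62. ]
pLB [613.7 177.6  44. ]
pRB [ 662.2 -233.7   44. ]
pLF [454.7 158.8  44. ]
pRF [ 501.2 -251.    44. ]
tooth [ 626.6 -170.3   70. ]
```

Call:
play_rows(
  commands=[
    [[0.75,1,0,-0.31,0],[0.75,1,0,-0.31,0],[0.75,1,0,-0.31,0],[0.75,1,0,-0.31,0],[0.75,1,0,-0.31,0],[0.75,1,0,-0.31,0],[0.75,1,0,-0.31,0],[0.75,1,0,-0.31,0],[0.75,1,0,-0.31,0],[0.75,1,0,-0.31,0],[0.75,1,0,-0.31,0],[0.75,1,0,-0.31,0]],
  ],
)

```text
t: 2.75
position: [522.3, -183.6, 231.4]
ee_rot: [0.0, 0.999, 0.054, 0.0]
wrist_force: [0.6, -0.5, 0.8]
finger_gap: 0.0
gripper_force: 0.0
```

Run:
```python
from plant import ctrl
import cv2,numpy as np
s=ctrl.observe();print(s["t"],s["position"],s["ee_rot"],s["wrist_force"],s["finger_gap"])
p=ctrl.read_camera("wrist")
cv2.imwrite("pics/w1.png",cv2.resize(p["img"][:,:,::-1],None,fx=1.5,fy=1.5))
print(p["K"],p["k1"],np.round(p["mount"],3))
import pickle;pickle.dump((s,p),open("w1.pkl","wb"))
```

```text
2.75 [ 522.34714358 -183.61802424  231.41499525] [7.69576165e-05 9.98560843e-01 5.36303842e-02 1.36916579e-04] [ 0.61495612 -0.46300089  0.75244028] 0.034200622392807155
[[266.17855069   0.         251.28370409]
 [  0.         266.17855069 192.51901327]
 [  0.           0.           1.        ]] -0.0410423465313705 [[-1.00000e-03 -9.66000e-01 -2.59000e-01  6.57350e+01]
 [ 1.00000e+00 -1.00000e-03  0.00000e+00  5.90000e-02]
 [-1.00000e-03 -2.59000e-01  9.66000e-01 -1.42442e+02]
 [ 0.00000e+00  0.00000e+00  0.00000e+00  1.00000e+00]]
```

View pics/w1.png

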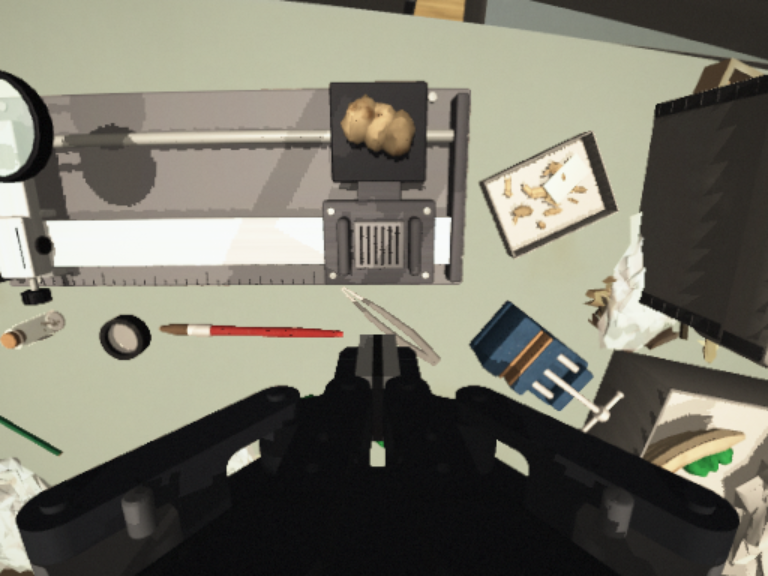

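Run:
```python
import pickle
from h import *
from scipy.spatial.transform import Rotation as R
s,p=pickle.load(open("w1.pkl","rb"))
q=s["ee_rot"];B=np.eye(4);B[:3,:3]=R.from_quat([q[1],q[2],q[3],q[0]]).as_matrix();B[:3,3]=s["position"]
T=B@np.array(p["mount"])
for n,x,y,z in [("pad",379.5,245.5,62),("cheekL",344,247,76),("cheekR",414.5,247,76),("sadTL",325,200,54),("sadTR",435,200,54),("sadBL",325,283,54),("sadBR",435,283,54),("tabTL",331,82,50),("tabTR",427,82,50),("tabBL",331,182,50),("tabBR",426,182,50),("r1",55,219,39),("r2",322,218,39),("r3",55,265,39),("r4",322,265,39),("blk edge",40,245,47),("blkC",33,278,62)]:
    print(n,np.round(onz(p,((x+.5)/1.5-.5,(y+.5)/1.5-.5),z,T),1))
```

```text
pad [ 540.1 -183.8   62. ]
cheekL [ 538.3 -157.1   76. ]
cheekR [ 543.9 -209.7   76. ]
sadTL [ 570.1 -137.6   54. ]
sadTR [ 579.3 -223.4   54. ]
sadBL [ 503.1 -142.5   54. ]
sadBR [ 512.8 -233.    54. ]
tabTL [ 656.7 -134.9   50. ]
tabTR [ 664.3 -206.    50. ]
tabBL [ 584.3 -140.7   50. ]
tabBR [ 592.2 -215.    50. ]
r1 [530.9  93.4  39. ]
r2 [ 554.4 -134.4   39. ]
r3 [490.3  97.4  39. ]
r4 [ 514.7 -137.2   39. ]
blk edge [508.8 102.5  47. ]
blkC [483.8  99.   62. ]
```

Call:
play_rows(
  commands=[
    [[0.44,0,-1,0,0],[0,0,-1,0,0],[0,0,-1,0,0],[0,0,-1,0,0],[0,0,-0.8,0,0],[0,0,0,0,0]],
  ],
)

```text
t: 3.55
position: [533.0, -184.0, 85.0]
ee_rot: [-0.001, 0.999, 0.054, -0.002]
wrist_force: [0.0, 0.7, 0.1]
finger_gap: -0.1
gripper_force: 0.0
```

Run:
```python
from plant import ctrl
import cv2,numpy as np,pickle
s=ctrl.observe();print(s["t"],s["position"],s["ee_rot"],s["wrist_force"])
p=ctrl.read_camera("wrist")
cv2.imwrite("pics/w2.png",cv2.resize(p["img"][100:,150:350,::-1],None,fx=2.1,fy=2.1))
pickle.dump((s,p),open("w2.pkl","wb"))
```

```text
3.55 [ 532.99453853 -183.96982949   84.95536421] [-0.00110429  0.99853463  0.05406408 -0.00210975] [0.04091443 0.7095393  0.08868509]
```

View pics/w2.png

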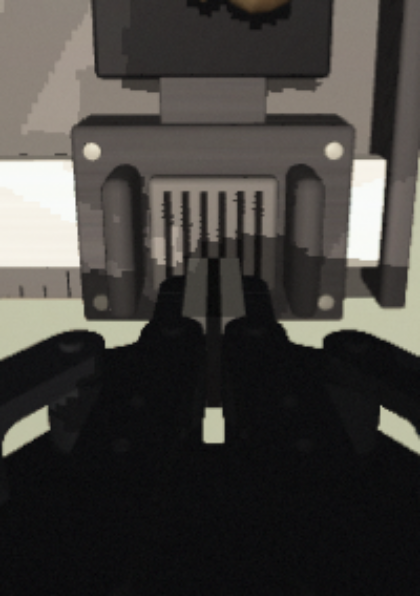

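Call:
play_rows(
  commands=[
    [[0.08,0,-0.6,0,0],[0,0,-0.1,0,0],[0,0,0,0,0],[0,0,0,0,0]],
  ],
)

```text
t: 4.1
position: [537.6, -184.8, 66.8]
ee_rot: [0.0, 0.999, 0.054, 0.0]
wrist_force: [0.7, -0.2, 0.8]
finger_gap: -0.1
gripper_force: 0.0
```

Call:
play_rows(
  commands=[
    [[0,0,-0.1,0,0],[0,0,-0.1,0,0],[0,0,-0.1,0,0],[0,0,0,0,0]],
  ],
)

```text
t: 4.6
position: [537.6, -184.8, 57.8]
ee_rot: [0.0, 0.999, 0.054, 0.0]
wrist_force: [-1.5, 0.9, 6.8]
finger_gap: -0.0
gripper_force: 3.2
```

Call:
play_rows(
  commands=[
    [[0,0,-0.08,0,0],[0,0,0,0,0]],
  ],
)

```text
t: 4.85
position: [537.7, -184.9, 56.0]
ee_rot: [0.0, 0.999, 0.054, 0.0]
wrist_force: [-3.3, 0.2, 10.1]
finger_gap: -0.2
gripper_force: 4.8
```

Call:
play_rows(
  commands=[
    [[-0.01,0.1,0,0,0],[-0.01,0.1,0,0,0],[-0.01,0.1,0,0,0],[-0.02,0.2,0,0,0],[-0.03,0.3,0,0,0],[-0.03,0.3,0,0,0],[-0.03,0.3,0,0,0],[0,0,0,0,0]],
  ],
)

```text
t: 5.85
position: [533.1, -142.5, 56.0]
ee_rot: [0.0, 0.999, 0.054, -0.0]
wrist_force: [-5.8, 0.2, 10.7]
finger_gap: 0.0
gripper_force: 5.5
```

Run:
```python
from plant import ctrl
import numpy as np,cv2
p=ctrl.read_camera("wrist")
cv2.imwrite("pics/w3.png",p["img"][:,:,::-1])
```

```text
(no output)
```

View pics/w3.png

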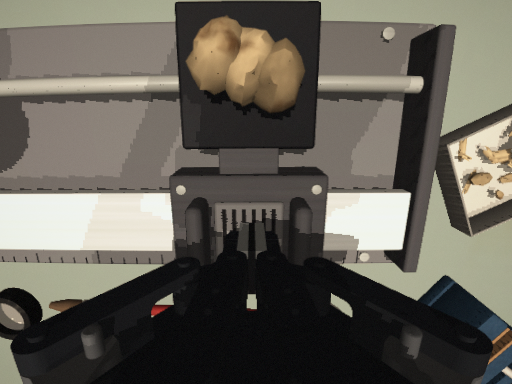

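Call:
play_rows(
  commands=[
    [[-0.02,0.15,0,0,0],[-0.03,0.25,0,0,0],[-0.04,0.35,0,0,0],[-0.05,0.4,0,0,0],[-0.04,0.4,0,0,0],[-0.05,0.4,0,0,0],[-0.04,0.4,0,0,0],[-0.05,0.4,0,0,0],[-0.04,0.4,0,0,0],[-0.05,0.4,0,0,0],[-0.04,0.3,0,0,0],[-0.02,0.2,0,0,0]],
  ],
)

```text
t: 7.4
position: [519.4, -21.1, 56.0]
ee_rot: [0.0, 0.999, 0.054, 0.0]
wrist_force: [-4.1, -0.5, 9.6]
finger_gap: -0.1
gripper_force: 4.9
```

Call:
play_rows(
  commands=[
    [[-0.01,0.15,0,0,0],[-0.03,0.25,0,0,0],[-0.03,0.3,0,0,0],[-0.03,0.3,0,0,0],[-0.03,0.3,0,0,0],[-0.03,0.25,0,0,0],[-0.02,0.15,0,0,0],[-0.01,0.1,0,0,0],[0,0,0,0,0]],
  ],
)

```text
t: 8.52
position: [513.4, 33.0, 56.0]
ee_rot: [0.0, 0.999, 0.054, 0.0]
wrist_force: [-6.0, -0.2, 12.0]
finger_gap: 0.1
gripper_force: 5.9
```

Call:
play_rows(
  commands=[
    [[-0.01,0.1,0,0,0],[-0.01,0.1,0,0,0],[-0.01,0.1,0,0,0]],
  ],
)

```text
t: 8.9
position: [512.5, 41.7, 56.0]
ee_rot: [0.0, 0.999, 0.054, 0.0]
wrist_force: [-6.2, -1.1, 12.5]
finger_gap: 0.0
gripper_force: 6.1
```

Call:
play_rows(
  commands=[
    [[-0.01,0.1,0,0,0],[-0.01,0.1,0,0,0],[-0.01,0.1,0,0,0]],
  ],
)

```text
t: 9.28
position: [511.5, 50.7, 56.0]
ee_rot: [0.0, 0.999, 0.054, -0.0]
wrist_force: [-6.1, -1.8, 12.9]
finger_gap: 0.2
gripper_force: 6.4
```

Call:
play_rows(
  commands=[
    [[-0.01,0.1,0,0,0],[-0.01,0.1,0,0,0]],
  ],
)

```text
t: 9.52
position: [512.0, 55.9, 56.1]
ee_rot: [0.001, 0.999, 0.054, 0.001]
wrist_force: [-0.0, -5.5, 7.5]
finger_gap: 0.5
gripper_force: 3.7
```

Call:
play_rows(
  commands=[
    [[0,0.08,0,0,0],[0,0.08,0,0,0],[0,0,0,0,0]],
  ],
)

```text
t: 9.9
position: [512.1, 60.9, 56.1]
ee_rot: [0.001, 0.999, 0.054, 0.001]
wrist_force: [0.8, -3.7, 6.9]
finger_gap: -0.3
gripper_force: 3.7
```

Run:
```python
from plant import ctrl
import numpy as np,cv2
p=ctrl.read_camera("wrist")
cv2.imwrite("pics/w4.png",cv2.resize(p["img"][:,:,::-1],None,fx=1.5,fy=1.5))
```

```text
(no output)
```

View pics/w4.png

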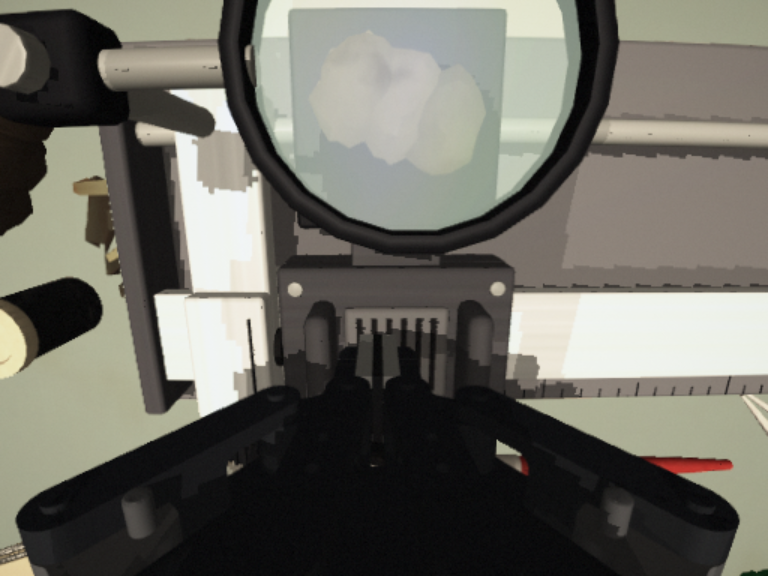

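Call:
play_rows(
  commands=[
    [[0,0,0.1,0,0],[0,0,0.2,0,0],[0,0,0.3,0,0],[0,0,0.7,0,0],[-0.2,0,1,0,0],[-0.5,0,1,0,0],[-0.8,0,1,0,0],[-0.8,0,1,0,0],[-0.8,0,0.5,0,0],[0,0,0,0,0],[0,0,0,0,0]],
  ],
)

```text
t: 11.32
position: [418.0, 61.7, 228.4]
ee_rot: [-0.0, 0.999, 0.054, -0.0]
wrist_force: [0.5, -0.4, 0.2]
finger_gap: 0.2
gripper_force: 0.0
```

Run:
```python
from plant import ctrl
import numpy as np,cv2
s=ctrl.observe();print(s["t"],s["wrist_force"])
p=ctrl.read_camera("wrist")
cv2.imwrite("pics/w5.png",cv2.resize(p["img"][:,:,::-1],None,fx=1.5,fy=1.5))
```

```text
11.325 [ 0.5312016  -0.44170789  0.2471341 ]
```

View pics/w5.png

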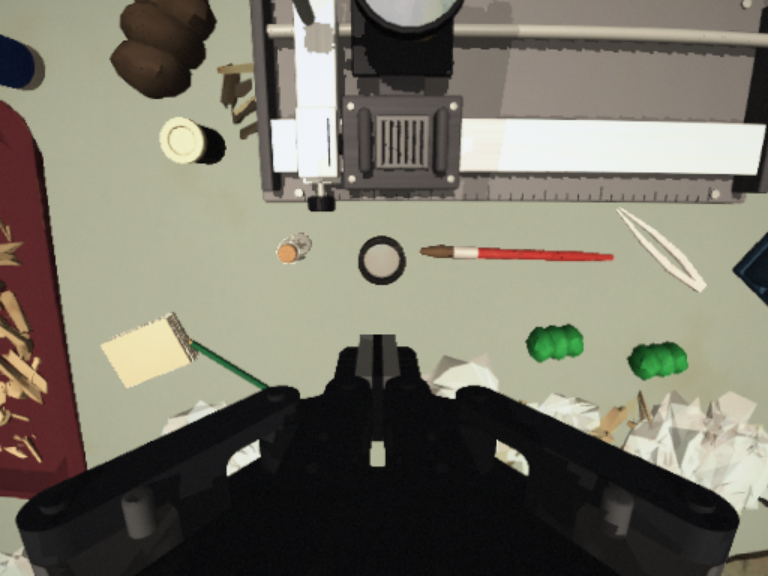

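The stage's leading face sits against the buffer at pixel (340, 143), the pad is up and clear, and the bystanders look undisturbed.

```bash
python3 -c "
from plant import ctrl
print(ctrl.sign_off())"
```

```text
the job is handed in; nothing more can be done
None
```

The job is handed in: I pushed the stage against the stop with the pad held down, then released the pad and drew the arm clear; in the last picture the stage sits at the buffer and nothing nearby looks moved, but sign-off gave no verdict.

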